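# Punch the guide-strip rivets, then hang them clear of the anvil rail

### The arm

A 6-joint arm with a two-finger parallel gripper is mounted at the origin on the work surface. World frame = base frame: x ahead of the robot, y to its left, z up, the work surface at z = 0. Lengths are in m, angles in rad, forces in N, time in s.
With the tool pointing down it reaches from about 0.2 to 0.875 m from the base axis. Payload 3.4 kg.
Tool frame: the origin (TCP) lies at the very end of the fingers, on their centre line; the grasp point (between the pads) lies 19 mm behind it (bot.pinch_z is the distance from the TCP to the grasp point, in m); z points along the fingers, y is the line along which they close (so a half turn about z gives the same grasp; the last joint's range is limited). The gripper opens to 94 mm and grips with 3 to 60 N. Pads are 16 mm wide; open, the fingers measure 119 mm over their backs; the gripper's body (75 mm by 177 mm) begins 78 mm behind the grasp point.
Start: joints at [-1.296, 0.276, 1.505, -0, 1.361, -0.121], TCP at [0.222, -0.531, 0.184] pointing down, gripper open.
Joint ranges: [-2.89, 2.89], [-0.75, 2.08], [0.22, 2.7], [-1.18, 4.32], [0.11, 2.71], [-2.7, 2.7]. Speed limits (rad/s): [2.57, 2.57, 3.14, 3.14, 3.14, 3.14].

### API

Orientations are given as a rotation vector (axis times angle).
In Python, from rig import bot, viewer gives the robot as it stands. The module is installed in compiled form; this text tells all that it offers.
- The arm moves only by the shell command python3 -m crank 'ROWS' [FORCE]. ROWS is JSON, a list of rows, each an object of numbers: "dx", "dy", "dz": the shift along the tool's x, y, z scaled (see below); "wx", "wy", "wz": the turn, a rotation vector about the tool's x, y, z scaled (see below); "jaw": the opening, from -1 (shut) to 1 (fully open). In form: [{"dx": .., "dy": .., "dz": .., "wx": .., "wy": .., "wz": .., "jaw": ..}, ...]. A call has 1 to 20 rows; each row is the pose to reach, as a shift and turn from the pose commanded when the call began, along the tool's axes at that moment; what a row does not reach only later rows make up. The controller multiplies each number of a shift by 0.15 m and each number of a turn by 0.5 rad. A row lasts 1/10 s, in which the tool goes at most 50 mm and 8.59 degrees, less where a joint would pass 70% of its speed; a pose out of reach is approached as far as the arm can. A call with a number of a shift or a turn outside -1 to 1 is refused whole. A call with a gripper value outside its range is refused whole. The fingers move at their own pace and stop on an object; FORCE is the grip in N (left out, the last holds). Time passes only in rows, so rows that repeat a pose let the fingers close. It gives the time, the measured TCP pose, the force, the opening and the grip force at its end, in the units of the state.
- bot.sense(): the state, without advancing time (a new reading comes with each control period).
- viewer.snapshot(name): name is "side" or "top"; returns the picture (384x512x3 uint8, red, green, blue); there is no depth.
- viewer.camera_model(name): a dict with "camera_matrix" (3x3 intrinsics, pixels), "extrinsics" (4x4, takes a point from world to camera coordinates). Camera axes: x right, y down, z forward; pixel columns grow to the right and rows downward; lengths in m; the calibration is good to about 2 mm. A picture is of the moment at which its call begins. camera_model takes no time and is no camera call.
- bot.job_done(): hands the job in; it is judged then, once.
The state is a dict: "clock": time; "joint_pos": joint angles; "qvel": joint speeds; "effort": joint torques, N m; "eef_pos": TCP position; "tool_rot": TCP orientation; "ft_force": force on the tool from outside, world axes, zero at the start; "ft_torque": the same for the moment, N m; "finger_gap": opening from 0.0 (shut) to 1.0 (fully open); "finger_force": force on a finger pad.
Only numpy, scipy, OpenCV 4.12 (cv2) and the standard library are available. Lean on these libraries where they do the work, as an engineer would, in place of code of your own. Each camera call takes 0.05 s, during which the arm holds its last target. There are 200 camera calls.

### The job

A steel carriage plate lies on the short piece of rail that serves as the anvil: take the centre punch from its hole in the teak stand, press its point on the middle of each of the two rivet heads while the rail still backs them, first the one nearer the plate's nose, then the inner one, and stand the punch back in its hole. Then slide the plate straight out over the rail's end, nose first and flat on the rail the whole way, until the scribed line across it is flush with the rail's end, so that both rivets hang clear for driving out. It would tip there by itself: keep hold of it, and finish the program still holding it level in that place, with the spool, bell bracket and feed roll left undisturbed.

Things in the scene. Friction and masses are not known exactly. Their poses are not given: they have to be found in the camera images.
- rail: Anvil: a 200 mm length of old dark iron rail bolted to the counter, 80 mm high: foot 80 mm wide (clips and bolts to 57 mm from the middle, 19 mm high), web 12 mm, head 40 mm wide, 24 mm deep, flat bright top at 80 mm. Origin: centre of its underside; x along its length. The plate goes out over its +x end, 100 mm from the origin, roughly to the robot's left.
- rail_end (a point): Middle of the top edge of the rail's outward (+x) end, 80 mm above the counter: the edge to which the scribed line must come.
- plate: Loose flat steel bar 250 x 64 x 6 mm, 0.8 kg, along the rail, edges about 12 mm proud of the head each side; slides by friction; the tail can be gripped across its width, fingers down beside the head. Origin: middle of underside; x to the nose (+125 mm; last 6 mm narrowed to 52), tail at -125, balance point +3. On top a brass strip 90 x 22 x 2 mm, x = -5 to +85 mm, with two rivets.
- rivet_outer (a point): Top centre of the rivet head nearer the nose: dark flat steel disc 12 mm across, 1.5 mm proud of the strip, 9.5 mm above the plate's underside, at plate x = +72 mm on the middle line.
- rivet_inner (a point): Top centre of the other, inner rivet head, same size, at plate x = +8 mm.
- line (a point): Scribed line: dark straight line 2.5 mm wide square across the whole width of the plate at plate x = -25 mm, filed down both edges. The point is its middle, on the plate's underside.
- stand: Slotted teak stand, fixed, 60 x 170 x 50 mm (long along its y) on a 76 x 186 x 6 mm foot; seven chrome type bars upright in slots at y = +8 to -79 mm, up to 85 mm above the counter. Origin: underside, 2.5 mm to +y of the block's middle. The punch's hole, 13 mm wide, right through, is at x = 0, y = +55 mm.
- punch_hole (a point): Centre of the mouth of the punch's hole, in the stand's top, 50 mm above the counter.
- punch: Centre punch 130 mm long, 0.12 kg, point down in its hole. Origin: its point; z up its axis. Steel shank 7 mm thick, 42 mm long, then a brass collar 24 mm across (42 to 47 mm up) whose underside rests on the stand's top, a brass grip 16 mm across (47 to 119 mm), a steel cap 19 mm across (119 to 130 mm). Parked, its point is 8 mm above the counter.
- spool: Bystander: black bakelite ribbon spool, two 52 mm flanges, 18 mm high, lying flat. Origin: centre of its underside.
- bell_bracket: Bystander: brass bell on an angle bracket, 55 x 44 x 49 mm high. Origin: centre of the bracket's underside.
- feed_roll: Bystander: steel feed roll, a 190 mm shaft with four 21 mm collars, lying along its y in a small teak rest 30 mm high. Origin: 11 mm below the middle of its axis.
Things that resemble listed ones, but are neither listed nor needed, are in the scene too. What is shaped like the rail but red or turquoise is not meant. What is shaped like the punch but green is not meant.

How it is judged:
On the way, in this order (a step that is already met when the one before it is completed fails the run):
1. the punch's point is pressed on the rivet nearer the nose, which the rail still backs (horizontal distance between punch and rivet_outer below 0.005 m and contact force between punch and plate above 2 N and x of rivet_outer in the frame of rail below 0.098 m), for 0.2 s.
2. then on the inner rivet, still backed by the rail (horizontal distance between punch and rivet_inner below 0.005 m and contact force between punch and plate above 2 N and x of rivet_inner in the frame of rail below 0.098 m), for 0.2 s.
3. the punch stands back in its hole, let go (horizontal distance between punch and punch_hole below 0.006 m and z of punch in the frame of stand between 0.003 and 0.013 m and angle between punch's own z axis and vertical below 0.08 rad and contact force between punch and anything else above 0.3 N and contact force between the fingers and punch below 0.05 N), for 0.2 s.
At the end, for the whole second after the job is handed in: Fingers hold the plate on the rail (over 1 N), nothing else does: line within 4 mm of the rail's end, 10 mm of its middle, 3 mm of its top; 5 degrees of straight, 2 of level, at rest. Punch free in its hole, collar within 5 mm of the stand, upright within 4.5 degrees; bystanders undisturbed (all of step 3 and x of line in the frame of rail between 0.096 and 0.104 m and y of line in the frame of rail between -0.01 and 0.01 m and z of line in the frame of rail between 0.077 and 0.083 m and angle between the x axis of plate and the x axis of rail, either way round below 0.09 rad and angle between plate's own z axis and vertical below 0.035 rad and linear speed of plate below 0.02 m/s and contact force between the fingers and plate above 1 N and contact force between rail and plate above 0.3 N and contact force between plate and spool below 0.1 N and contact force between plate and bell_bracket below 0.1 N and contact force between plate and feed_roll below 0.1 N and contact force between plate and stand below 0.1 N and contact force between plate and punch below 0.1 N); the arm keeps its last pose, push and grip.
It fails at once if the plate tips (over 8 degrees) or is lifted more than 12 mm off the rail, or falls (angle between plate's own z axis and vertical above 0.14 rad or z of plate in the frame of rail above 0.092 m or z of plate in the frame of rail below 0.068 m).
It fails at once if the spool, bell bracket or feed roll is moved more than 15 mm (distance of any of spool, bell_bracket, feed_roll from where it was at the start of the episode above 0.015 m).
It also fails if it takes over 69 s, if anything falls off the work surface, if the arm or the gripper's body presses on something with over 40 N, if the wrist force passes 120 N, or if a joint passes its speed limit or range.

## Working session

There is one attempt and no reset: what is moved stays moved. The work goes in short steps, Python scripts to look and compute and a shell command to move; the robot and the scene stay as the last step left them, time stands still between calls to the robot, and variables do not carry over. Pictures are saved under pics/ and viewed, at most 10 in all, crops included, and the job is handed in when it is done.

```bash
mkdir -p pics; python3 - <<'E'
from rig import bot, viewer
import cv2
for n in("side","top"):
    im=viewer.snapshot(n); cv2.imwrite(f"pics/{n}0.png",cv2.resize(im[:,:,::-1],(800,600),interpolation=cv2.INTER_CUBIC))
    cv2.imwrite(f"raw_{n}.png",im[:,:,::-1])
    m=viewer.camera_model(n);print(m)
print(bot.sense())
E
```

```text
{'camera_matrix': array([[425.25185144,   0.        , 258.47235322],
       [  0.        , 425.25185144, 192.02843135],
       [  0.        ,   0.        ,   1.        ]]), 'extrinsics': array([[ 0.93414696, -0.356846  , -0.00551304, -0.4963974 ],
       [-0.2467871 , -0.63472302, -0.73227236,  0.16832283],
       [ 0.25780921,  0.68541055, -0.68098957,  0.92129056],
       [ 0.        ,  0.        ,  0.        ,  1.        ]])}
{'camera_matrix': array([[426.8715692 ,   0.        , 254.67551772],
       [  0.        , 426.8715692 , 193.38907041],
       [  0.        ,   0.        ,   1.        ]]), 'extrinsics': array([[ 0.01361783, -0.99958392, -0.02542706,  0.00591937],
       [-0.99788519, -0.01196949, -0.06388953,  0.53826267],
       [ 0.0635586 ,  0.02624332, -0.99763299,  1.21194185],
       [ 0.        ,  0.        ,  0.        ,  1.        ]])}
{'clock': 0.1, 'joint_pos': array([-1.29598063e+00,  2.76525898e-01,  1.50595401e+00, -2.81108059e-05,
        1.36067305e+00, -1.21006080e-01]), 'qvel': array([ 1.82354915e-03, -4.54965729e-06, -3.45768318e-03,  3.04917465e-04,
       -1.83271650e-04,  1.18152914e-03]), 'effort': array([ 8.11811715e-04, -4.05456340e+01, -2.37780440e+01,  7.01233163e-02,
        2.99567368e-02, -4.55605891e-05]), 'eef_pos': array([ 0.22154294, -0.53005546,  0.18331552]), 'tool_rot': array([-3.07874205e+00, -6.17408034e-01,  2.31238505e-04]), 'ft_force': array([-0.02982696, -0.53108036, -0.18437469]), 'ft_torque': array([-0.02935684,  0.02221472, -0.04553182]), 'finger_force': 0.0, 'finger_gap': 0.998551097689246}
```

View pics/side0.png

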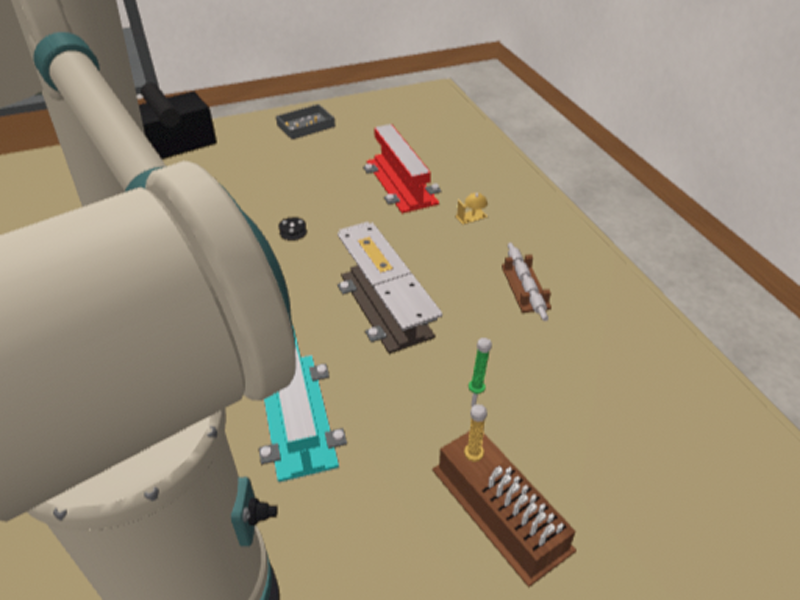

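View pics/top0.png

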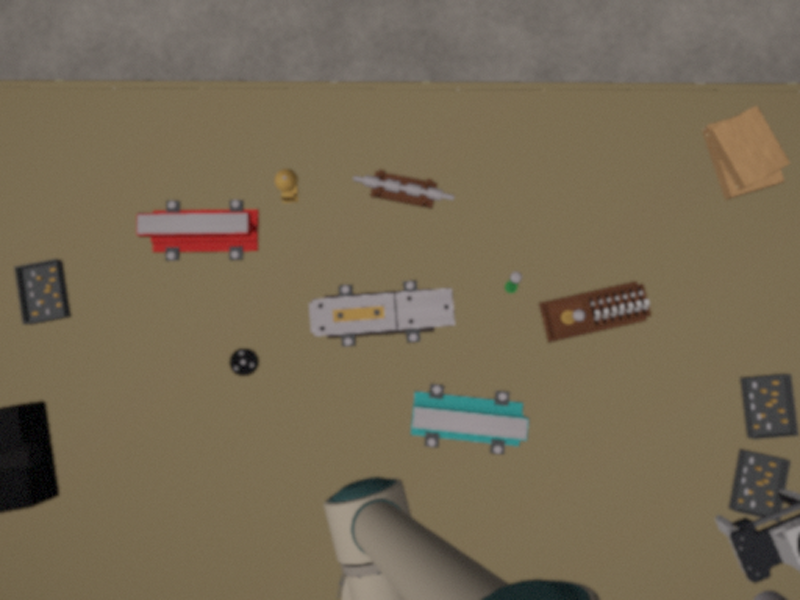

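```bash
cat > h.py <<'E'
import numpy as np
from rig import bot, viewer
from scipy.spatial.transform import Rotation as R
def ray(n,u,v,z):
    m=viewer.camera_model(n);E=m["extrinsics"];Rm,t=E[:3,:3],E[:3,3]
    d=Rm.T@np.linalg.inv(m["camera_matrix"])@[u,v,1]; c=-Rm.T@t
    return (c+d*(z-c[2])/d[2])
def proj(n,p):
    m=viewer.camera_model(n);q=m["extrinsics"][:3,:3]@np.array(p)+m["extrinsics"][:3,3];q=m["camera_matrix"]@q;return q[:2]/q[2]
def crop(im,x0,y0,w,h,s):
    import cv2
    return cv2.resize(im[y0:y0+h,x0:x0+w],(int(w*s),int(h*s)),interpolation=cv2.INTER_CUBIC)
E
python3 - <<'E'
import cv2,numpy as np
from h import crop
t=cv2.imread("raw_top.png");s=cv2.imread("raw_side.png")
cv2.imwrite("pics/tc.png",np.vstack([crop(t,195,182,100,37,8),crop(t,325,180,100,37,8)]))
cv2.imwrite("pics/sc.png",np.hstack([crop(s,213,138,72,120,5),crop(s,275,215,88,120,5)]))
E
```

```text
(no output)
```

View pics/tc.png

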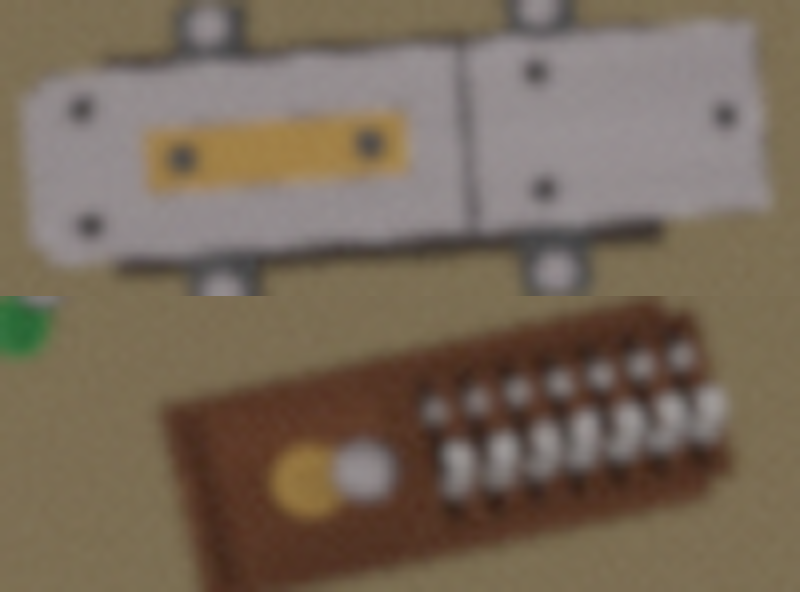

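View pics/sc.png

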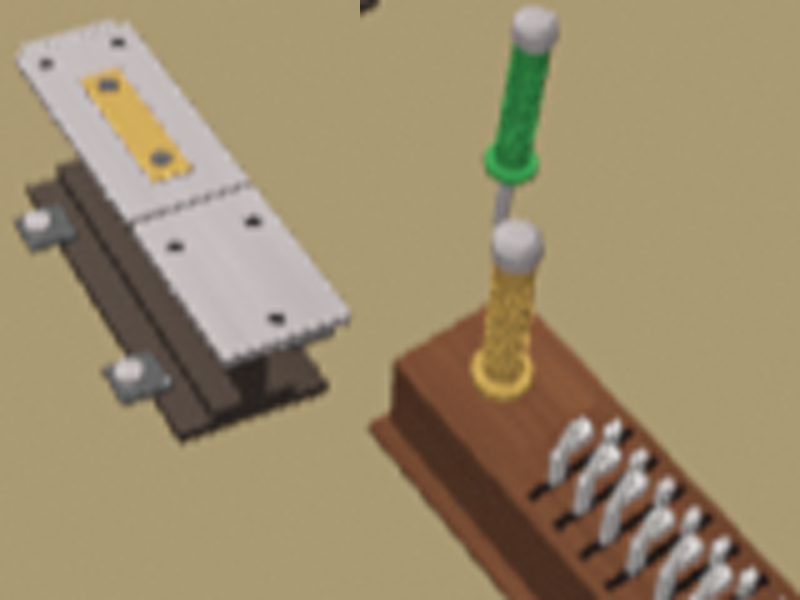

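```bash
python3 - <<'E'
from h import *
np.set_printoptions(precision=4,suppress=True)
T=lambda x,y:((x+.5)/8-.5+195,(y+.5)/8-.5+182)
T2=lambda x,y:((x+.5)/8-.5+325,(y-296+.5)/8-.5+180)
S=lambda x,y:((x+.5)/5-.5+213,(y+.5)/5-.5+138)
S2=lambda x,y:((x-360+.5)/5-.5+275,(y+.5)/5-.5+215)
def p(l,n,uv,z): print(l,n,ray(n,*uv,z))
p("ro","top",T(182,158),.0895);p("ro","side",S(108,85),.0895)
p("ri","top",T(370,144),.0895);p("ri","side",S(161,158),.0895)
p("lineA","top",T(463,40),.086);p("lineA","side",S(250,183),.086)
p("lineB","top",T(474,232),.086);p("lineB","side",S(133,221),.086)
p("tailA","top",T(755,20),.086);p("tailA","side",S(350,320),.086)
p("tailB","top",T(768,210),.086);p("tailB","side",S(227,362),.086)
p("cap","top",T2(364,471),.138);p("cap","side",S2(517,238),.138)
p("collar","top",T2(311,481),.055);p("collar","side",S2(503,373),.055)
p("railendfarR","side",S(325,388),0.);p("railendfarL","side",S(183,437),0.)
p("railBL","top",T(118,270),.0);p("railBR","top",T(662,238),.0);p("railTL","top",T(105,62),.0)
for c in[(208,25),(538,8),(222,300),(553,270)]: p("bolt","top",T(*c),.019)
p("bolt","side",S(38,222),.019);p("bolt","side",S(128,371),.019)
p("standTL","top",T2(165,405),.05);p("standgreen cap","side",S2(534,28),.125)
E
```

```text
ro top [0.5108 0.112  0.0895]
ro side [0.5094 0.112  0.0895]
ri top [0.5163 0.0483 0.0895]
ri side [0.5151 0.0485 0.0895]
lineA top [0.5523 0.0174 0.086 ]
lineA side [0.5499 0.0194 0.086 ]
lineB top [0.4871 0.0127 0.086 ]
lineB side [0.4887 0.0138 0.086 ]
tailA top [ 0.5603 -0.0817  0.086 ]
tailA side [ 0.5573 -0.0843  0.086 ]
tailB top [ 0.4958 -0.0867  0.086 ]
tailB side [ 0.4968 -0.0891  0.086 ]
cap top [ 0.5132 -0.2879  0.138 ]
cap side [ 0.5121 -0.2907  0.138 ]
collar top [ 0.5136 -0.2898  0.055 ]
collar side [ 0.5123 -0.2913  0.055 ]
railendfarR side [ 0.5647 -0.0434  0.    ]
railendfarL side [ 0.4891 -0.0488  0.    ]
railBL top [0.4735 0.1448 0.    ]
railBR top [ 0.4878 -0.0533  0.    ]
railTL top [0.5496 0.1512 0.    ]
bolt top [0.562  0.1116 0.019 ]
bolt top [ 0.5695 -0.0074  0.019 ]
bolt top [0.4631 0.1047 0.019 ]
bolt top [ 0.4754 -0.0139  0.019 ]
bolt side [0.4651 0.1033 0.019 ]
bolt side [ 0.4735 -0.0155  0.019 ]
standTL top [ 0.5396 -0.2404  0.05  ]
standgreen cap side [ 0.5692 -0.1894  0.125 ]
```

```bash
cat >> h.py <<'E'
def plan(p,yaw=None):
    s=bot.sense();Rm=R.from_rotvec(s["tool_rot"]);d=Rm.inv().apply(np.array(p)-s["eef_pos"])/.15
    x=Rm.as_matrix()[:,0];cur=np.degrees(np.arctan2(x[1],x[0]))
    # ideal target tool frame: z down, x at yaw
    y=np.radians(cur if yaw is None else yaw)
    Rt=np.array([[np.cos(y),np.sin(y),0],[np.sin(y),-np.cos(y),0],[0,0,-1]])
    w=(Rm.inv()*R.from_matrix(Rt)).as_rotvec()/.5
    print("d",d.round(3),"w",w.round(3),"yaw",cur.round(1),"pos",s["eef_pos"].round(4),"F",s["ft_force"].round(1),"gap",round(s["finger_gap"],3),"t",s["clock"],"rot",s["tool_rot"].round(3))
E
python3 -c "
from h import *
plan([.513,-.29,.20],95);plan([.35,-.43,.20],60)"
```

```text
d [ 2.41  -0.728 -0.11 ] w [-2.000e-03 -2.000e-03 -2.524e+00] yaw 22.7 pos [ 0.2215 -0.5301  0.1833] F [-0.  -0.5 -0.2] gap 0.999 t 0.1 rot [-3.079 -0.617  0.   ]
d [ 1.047 -0.285 -0.111] w [-3.000e-03 -1.000e-03 -1.303e+00] yaw 22.7 pos [ 0.2215 -0.5301  0.1833] F [-0.  -0.5 -0.2] gap 0.999 t 0.1 rot [-3.079 -0.617  0.   ]
```

```bash
python3 -m crank '[{"dx":0.5,"dy":-0.15,"dz":-0.12,"wz":-0.4,"jaw":1},{"dx":1,"dy":-0.3,"dz":-0.12,"wz":-0.8,"jaw":1},{"dx":1,"dy":-0.3,"dz":-0.12,"wz":-1,"jaw":1},{"dx":1,"dy":-0.3,"dz":-0.12,"wz":-1,"jaw":1},{"dx":1,"dy":-0.3,"dz":-0.12,"wz":-1,"jaw":1},{"dx":1,"dy":-0.3,"dz":-0.12,"wz":-1,"jaw":1}]'
python3 -c "
from h import *
plan([.513,-.29,.20],95)"
```

```text
d [ 2.41  -0.728 -0.11 ] w [-2.000e-03 -2.000e-03 -2.524e+00] yaw 22.7 pos [ 0.2215 -0.5301  0.1833] F [-0.  -0.5 -0.2] gap 0.999 t 0.1 rot [-3.079 -0.617  0.   ]invalid input at $[0]: expected keys dx, dy, dz, wx, wy, wz, jaw
```

All keys are required.

```bash
python3 -m crank '[{"dx":0.3,"dy":-0.1,"dz":-0.12,"wx":0,"wy":0,"wz":-0.3,"jaw":1},{"dx":0.6,"dy":-0.2,"dz":-0.12,"wx":0,"wy":0,"wz":-0.6,"jaw":1},{"dx":1,"dy":-0.3,"dz":-0.12,"wx":0,"wy":0,"wz":-0.9,"jaw":1},{"dx":1,"dy":-0.3,"dz":-0.12,"wx":0,"wy":0,"wz":-1,"jaw":1},{"dx":1,"dy":-0.3,"dz":-0.12,"wx":0,"wy":0,"wz":-1,"jaw":1},{"dx":1,"dy":-0.3,"dz":-0.12,"wx":0,"wy":0,"wz":-1,"jaw":1}]'
python3 -c "
from h import *
plan([.513,-.29,.20],95)"
```

```text
clock: 0.7
eef_pos: [0.3421, -0.4317, 0.2018]
tool_rot: [-2.832, -1.359, 0.002]
ft_force: [-0.6, -0.4, -0.4]
finger_gap: 0.999
finger_force: 0.0
d [1.45  0.298 0.01 ] w [-2.000e-03  1.000e-03 -1.527e+00] yaw 51.3 pos [ 0.3421 -0.4317  0.2018] F [-0.6 -0.4 -0.4] gap 0.999 t 0.7 rot [-2.832e+00 -1.359e+00  2.000e-03]
```

```bash
python3 -m crank '[{"dx":0.3,"dy":0.05,"dz":0,"wx":0,"wy":0,"wz":-0.3,"jaw":1},{"dx":0.6,"dy":0.1,"dz":0,"wx":0,"wy":0,"wz":-0.6,"jaw":1},{"dx":0.9,"dy":0.2,"dz":0,"wx":0,"wy":0,"wz":-0.9,"jaw":1},{"dx":1,"dy":0.3,"dz":0,"wx":0,"wy":0,"wz":-1,"jaw":1},{"dx":1,"dy":0.3,"dz":0,"wx":0,"wy":0,"wz":-1,"jaw":1}]'
python3 -c "
from h import *
plan([.513,-.29,.20],95)"
```

```text
clock: 1.2
eef_pos: [0.473, -0.3432, 0.2015]
tool_rot: [2.406, 2.019, -0.0]
ft_force: [-0.7, 0.4, 0.3]
finger_gap: 0.999
finger_force: 0.0
d [0.395 0.201 0.01 ] w [ 0.001  0.001 -0.524] yaw 80.0 pos [ 0.473  -0.3432  0.2015] F [-0.7  0.4  0.3] gap 0.999 t 1.2 rot [ 2.406  2.019 -0.   ]
```

```bash
python3 -m crank '[{"dx":0.2,"dy":0.1,"dz":0,"wx":0,"wy":0,"wz":-0.3,"jaw":1},{"dx":0.4,"dy":0.2,"dz":0,"wx":0,"wy":0,"wz":-0.52,"jaw":1},{"dx":0.4,"dy":0.2,"dz":0,"wx":0,"wy":0,"wz":-0.52,"jaw":1},{"dx":0.4,"dy":0.2,"dz":0,"wx":0,"wy":0,"wz":-0.52,"jaw":1}]'
python3 -c "
from h import *
import cv2
plan([.513,-.29,.079],95)
s=viewer.snapshot('side')[:,:,::-1];t=viewer.snapshot('top')[:,:,::-1]
cv2.imwrite('pics/a1.png',np.hstack([crop(s,250,150,100,150,4),crop(t,320,140,100,150,4)]))"
```

```text
clock: 1.6
eef_pos: [0.5102, -0.2899, 0.2019]
tool_rot: [-2.128, -2.31, 0.003]
ft_force: [-0.8, -0.6, -0.6]
finger_gap: 1.001
finger_force: 0.0
d [-0.001  0.02   0.819] w [-0.003  0.002 -0.011] yaw 94.7 pos [ 0.5102 -0.2899  0.2019] F [-0.8 -0.6 -0.6] gap 1.001 t 1.6 rot [-2.128 -2.31   0.003]
```

View pics/a1.png

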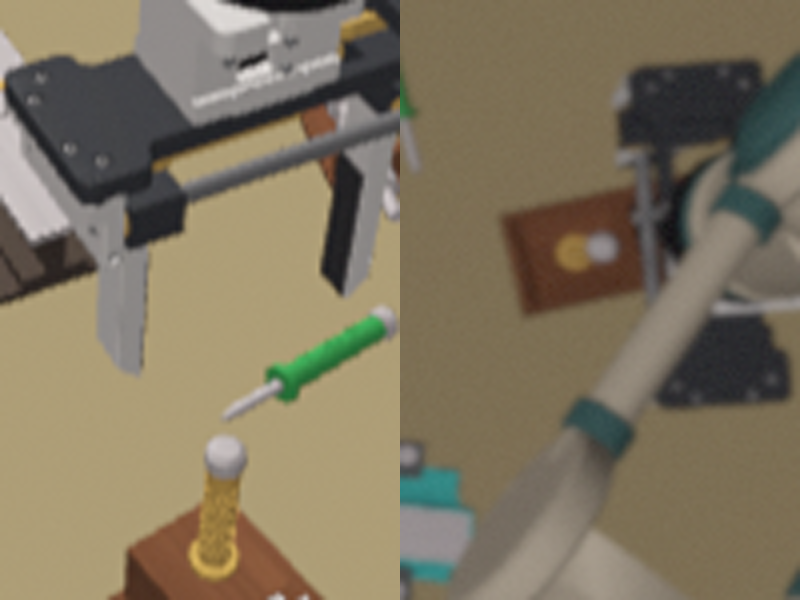

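```bash
python3 -c "
from h import *
p=proj('side',[.5102,-.2899,.2019]);print((p-[250,150])*4)
p=proj('side',[.513,-.29,.138]);print((p-[250,150])*4)
for u in (-1,1): print((proj('side',[.5102+u*.047,-.2899+u*.004,.2019])-[250,150])*4)
p=proj('top',[.513,-.29,.138]);print((p-[320,140])*4)
"
```

```text
[229.80958588 354.61425505]
[225.15081108 447.00238919]
[130.99788249 392.83140964]
[324.60699347 317.94969957]
[203.56712068 246.17862896]
```

```bash
python3 -m crank '[{"dx":0,"dy":0.02,"dz":0.3,"wx":0,"wy":0,"wz":0,"jaw":1},{"dx":0,"dy":0.02,"dz":0.6,"wx":0,"wy":0,"wz":0,"jaw":1},{"dx":0,"dy":0.02,"dz":0.8,"wx":0,"wy":0,"wz":0,"jaw":1},{"dx":0,"dy":0.02,"dz":0.8,"wx":0,"wy":0,"wz":0,"jaw":1},{"dx":0,"dy":0.02,"dz":0.8,"wx":0,"wy":0,"wz":0,"jaw":1}]' 20
python3 -c "
from h import *
import cv2
plan([.513,-.29,.079],95)
s=viewer.snapshot('side')[:,:,::-1]
cv2.imwrite('pics/a2.png',crop(s,250,150,100,120,5))
for u in (-1,1): print((proj('side',[.513+u*.047,-.2899+u*.004,.081])-[250,150])*5)
"
```

```text
clock: 2.2
eef_pos: [0.5141, -0.2895, 0.0825]
tool_rot: [2.127, 2.312, -0.001]
ft_force: [0.2, -0.5, -0.1]
finger_gap: 1.002
finger_force: 0.0
d [-0.003 -0.008  0.023] w [-0.001  0.001 -0.009] yaw 94.7 pos [ 0.5141 -0.2895  0.0825] F [ 0.2 -0.5 -0.1] gap 1.002 t 2.2 rot [ 2.127e+00  2.312e+00 -1.000e-03]
[159.79384405 699.29228688]
[377.27323766 607.63633786]
```

View pics/a2.png

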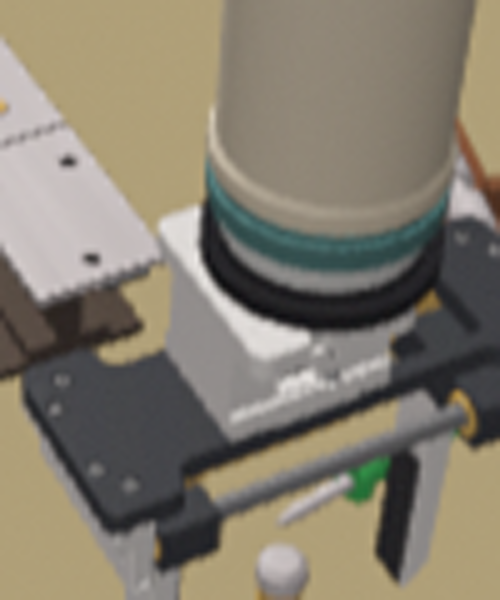

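```bash
python3 -m crank '[{"dx":0,"dy":-0.007,"dz":0.12,"wx":0,"wy":0,"wz":0,"jaw":1},{"dx":0,"dy":-0.007,"dz":0.12,"wx":0,"wy":0,"wz":0,"jaw":1},{"dx":0,"dy":-0.007,"dz":0.12,"wx":0,"wy":0,"wz":0,"jaw":-1},{"dx":0,"dy":-0.007,"dz":0.12,"wx":0,"wy":0,"wz":0,"jaw":-1},{"dx":0,"dy":-0.007,"dz":0.12,"wx":0,"wy":0,"wz":0,"jaw":-1},{"dx":0,"dy":-0.007,"dz":0.12,"wx":0,"wy":0,"wz":0,"jaw":-1},{"dx":0,"dy":-0.007,"dz":0.12,"wx":0,"wy":0,"wz":0,"jaw":-1},{"dx":0,"dy":-0.007,"dz":0.12,"wx":0,"wy":0,"wz":0,"jaw":-1},{"dx":0,"dy":-0.007,"dz":0.12,"wx":0,"wy":0,"wz":0,"jaw":-1},{"dx":0,"dy":-0.007,"dz":0.12,"wx":0,"wy":0,"wz":0,"jaw":-1}]' 25
```

```text
clock: 3.25
eef_pos: [0.5135, -0.2882, 0.064]
tool_rot: [-2.125, -2.314, 0.0]
ft_force: [0.2, 0.6, 0.5]
finger_gap: 0.353
finger_force: 0.0
```

```bash
python3 -m crank '[{"dx":0,"dy":0,"dz":0,"wx":0,"wy":0,"wz":0,"jaw":-1},{"dx":0,"dy":0,"dz":0,"wx":0,"wy":0,"wz":0,"jaw":-1},{"dx":0,"dy":0,"dz":0,"wx":0,"wy":0,"wz":0,"jaw":-1},{"dx":0,"dy":0,"dz":0,"wx":0,"wy":0,"wz":0,"jaw":-1},{"dx":0,"dy":0,"dz":0,"wx":0,"wy":0,"wz":0,"jaw":-1}]' 25; python3 -c "
from h import *
plan([.513,-.29,.19],95)"
```

```text
clock: 3.75
eef_pos: [0.5135, -0.2882, 0.064]
tool_rot: [-2.125, -2.314, 0.0]
ft_force: [-0.2, -0.6, -0.2]
finger_gap: 0.188
finger_force: 25.0
d [-0.012 -0.004 -0.84 ] w [-0.     0.    -0.005] yaw 94.9 pos [ 0.5135 -0.2882  0.064 ] F [-0.2 -0.6 -0.2] gap 0.188 t 3.75 rot [-2.125 -2.314  0.   ]
```

```bash
python3 -m crank '[{"dx":0,"dy":0,"dz":-0.1,"wx":0,"wy":0,"wz":0,"jaw":-1},{"dx":0,"dy":0,"dz":-0.3,"wx":0,"wy":0,"wz":0,"jaw":-1},{"dx":0,"dy":0,"dz":-0.5,"wx":0,"wy":0,"wz":0,"jaw":-1},{"dx":0,"dy":0,"dz":-0.7,"wx":0,"wy":0,"wz":0,"jaw":-1},{"dx":0,"dy":0,"dz":-0.9,"wx":0,"wy":0,"wz":0,"jaw":-1},{"dx":0.2,"dy":0,"dz":-0.93,"wx":0,"wy":0,"wz":0,"jaw":-1},{"dx":0.4,"dy":0,"dz":-0.93,"wx":0,"wy":0,"wz":0,"jaw":-1},{"dx":0.6,"dy":0,"dz":-0.93,"wx":0,"wy":0,"wz":0,"jaw":-1},{"dx":0.8,"dy":0,"dz":-0.93,"wx":0,"wy":0,"wz":0,"jaw":-1},{"dx":1,"dy":0,"dz":-0.93,"wx":0,"wy":0,"wz":0,"jaw":-1},{"dx":1,"dy":0,"dz":-0.93,"wx":0,"wy":0,"wz":0,"jaw":-1}]'; python3 -c "
from h import *
plan([.51,.112,.204],95)"
```

```text
clock: 4.85
eef_pos: [0.4997, -0.1351, 0.2036]
tool_rot: [-2.12, -2.316, -0.002]
ft_force: [-0.2, -0.3, -0.8]
finger_gap: 0.187
finger_force: 25.0
d [1.635e+00 2.140e-01 1.000e-03] w [-0.001 -0.005  0.002] yaw 95.1 pos [ 0.4997 -0.1351  0.2036] F [-0.2 -0.3 -0.8] gap 0.187 t 4.85 rot [-2.120e+00 -2.316e+00 -2.000e-03]
```

```bash
python3 -m crank '[{"dx":0.2,"dy":0.03,"dz":0,"wx":0,"wy":0,"wz":0,"jaw":-1},{"dx":0.4,"dy":0.06,"dz":0,"wx":0,"wy":0,"wz":0,"jaw":-1},{"dx":0.6,"dy":0.09,"dz":0,"wx":0,"wy":0,"wz":0,"jaw":-1},{"dx":0.8,"dy":0.11,"dz":0,"wx":0,"wy":0,"wz":0,"jaw":-1},{"dx":1,"dy":0.13,"dz":0,"wx":0,"wy":0,"wz":0,"jaw":-1},{"dx":1,"dy":0.13,"dz":0,"wx":0,"wy":0,"wz":0,"jaw":-1}]'; python3 -m crank '[{"dx":0.2,"dy":0.03,"dz":0,"wx":0,"wy":0,"wz":0,"jaw":-1},{"dx":0.4,"dy":0.06,"dz":0,"wx":0,"wy":0,"wz":0,"jaw":-1},{"dx":0.6,"dy":0.08,"dz":0,"wx":0,"wy":0,"wz":0,"jaw":-1},{"dx":0.64,"dy":0.08,"dz":0.1,"wx":0,"wy":0,"wz":0,"jaw":-1},{"dx":0.64,"dy":0.08,"dz":0.2,"wx":0,"wy":0,"wz":0,"jaw":-1},{"dx":0.64,"dy":0.08,"dz":0.2,"wx":0,"wy":0,"wz":0,"jaw":-1},{"dx":0.64,"dy":0.08,"dz":0.2,"wx":0,"wy":0,"wz":0,"jaw":-1}]'; python3 -c "
from h import *
import cv2
plan([.5105,.114,.174],95)
s=viewer.snapshot('side')[:,:,::-1];t=viewer.snapshot('top')[:,:,::-1]
cv2.imwrite('pics/a3.png',np.hstack([crop(s,190,90,80,120,5),crop(t,190,140,80,120,5)]))"
```

```text
clock: 5.45
eef_pos: [0.5074, 0.0149, 0.2034]
tool_rot: [-2.121, -2.316, -0.002]
ft_force: [0.1, -0.7, -0.9]
finger_gap: 0.19
finger_force: 25.0
clock: 6.15
eef_pos: [0.5116, 0.108, 0.1735]
tool_rot: [2.126, 2.313, -0.001]
ft_force: [-0.5, 0.5, -1.1]
finger_gap: 0.187
finger_force: 25.0
d [ 0.04  -0.004 -0.003] w [-0.001  0.001 -0.006] yaw 94.8 pos [0.5116 0.108  0.1735] F [-0.5  0.5 -1.1] gap 0.187 t 6.15 rot [ 2.126e+00  2.313e+00 -1.000e-03]
```

View pics/a3.png

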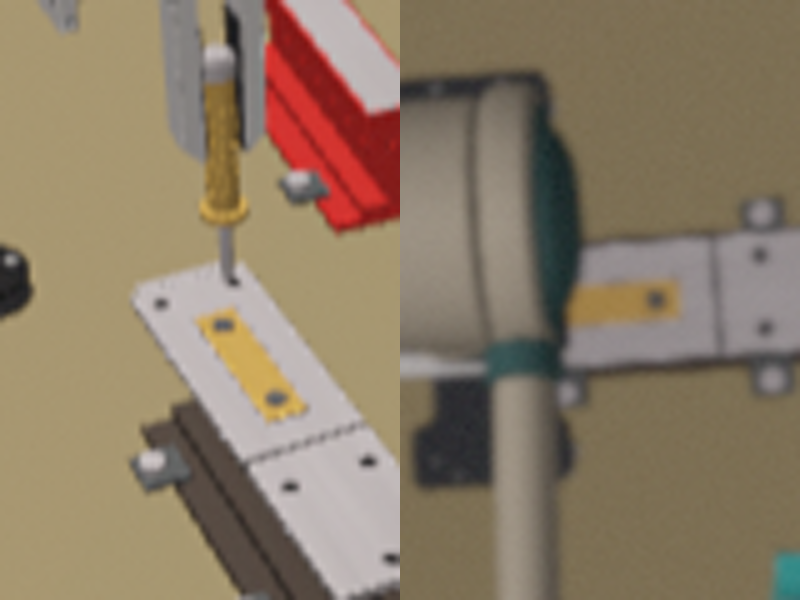

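```bash
python3 -c "
from h import *
S=lambda x,y:((x+.5)/5-.5+190,(y+.5)/5-.5+90)
C=lambda q:(q-[190,90]+.5)*5-.5
print('tip',ray('side',*S(230,282),.118)); print('collar',ray('side',*S(223,210),.163));print('cap',ray('side',*S(219,48),.248))
print('rivet',ray('side',*S(223,325),.0895))
for z in(.118,.163,.248):print(C(proj('side',[.511,.106,z])))
"
```

```text
tip [0.51310117 0.10815896 0.118     ]
collar [0.51073466 0.1056579  0.163     ]
cap [0.51403495 0.10932381 0.248     ]
rivet [0.50942847 0.11202413 0.0895    ]
[227.35345366 285.3970524 ]
[223.29981273 209.4979625 ]
[214.93447642  52.86805316]
```

```bash
python3 -c "
from h import *
plan([.5096,.1128,.149],95)"
```

```text
d [ 0.032 -0.015  0.168] w [ 0.003  0.001 -0.006] yaw 94.8 pos [0.5122 0.1083 0.1743] F [-0.3 -0.5 -1.7] gap 0.187 t 6.25 rot [2.125e+00 2.312e+00 1.000e-03]
```

```bash
python3 -m crank '[{"dx":0.032,"dy":-0.014,"dz":0,"wx":0,"wy":0,"wz":0,"jaw":-1},{"dx":0.032,"dy":-0.014,"dz":0.1,"wx":0,"wy":0,"wz":0,"jaw":-1},{"dx":0.032,"dy":-0.014,"dz":0.165,"wx":0,"wy":0,"wz":0,"jaw":-1},{"dx":0.032,"dy":-0.014,"dz":0.165,"wx":0,"wy":0,"wz":0,"jaw":-1},{"dx":0.032,"dy":-0.014,"dz":0.165,"wx":0,"wy":0,"wz":0,"jaw":-1}]'; python3 -c "
from h import *
import cv2
plan([.5096,.1128,.1455],95)
s=viewer.snapshot('side')[:,:,::-1]
cv2.imwrite('pics/a4.png',crop(s,215,130,50,45,12))"
```

```text
clock: 6.75
eef_pos: [0.5089, 0.1136, 0.1489]
tool_rot: [2.125, 2.314, -0.0]
ft_force: [-0.2, 0.2, -2.0]
finger_gap: 0.187
finger_force: 25.0
d [-0.006  0.004  0.023] w [-0.     0.    -0.005] yaw 94.9 pos [0.5089 0.1136 0.1489] F [-0.2  0.2 -2. ] gap 0.187 t 6.75 rot [ 2.125  2.314 -0.   ]
```

View pics/a4.png

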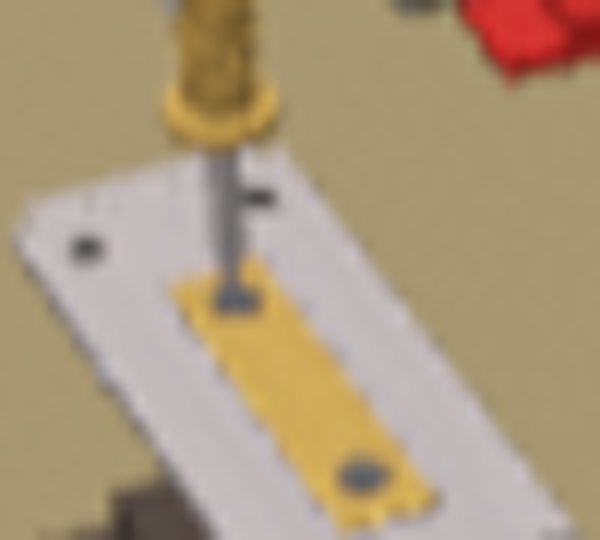

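```bash
python3 -m crank '[{"dx":0.005,"dy":0.005,"dz":0.015,"wx":0,"wy":0,"wz":0,"jaw":-1},{"dx":0.005,"dy":0.005,"dz":0.025,"wx":0,"wy":0,"wz":0,"jaw":-1},{"dx":0.005,"dy":0.005,"dz":0.03,"wx":0,"wy":0,"wz":0,"jaw":-1},{"dx":0.005,"dy":0.005,"dz":0.03,"wx":0,"wy":0,"wz":0,"jaw":-1}]'
```

```text
clock: 7.2
eef_pos: [0.5101, 0.1145, 0.145]
tool_rot: [2.124, 2.313, 0.002]
ft_force: [-0.3, 0.6, 3.3]
finger_gap: 0.189
finger_force: 25.0
```

```bash
python3 -m crank '[{"dx":0,"dy":0,"dz":0.01,"wx":0,"wy":0,"wz":0,"jaw":-1},{"dx":0,"dy":0,"dz":0.01,"wx":0,"wy":0,"wz":0,"jaw":-1},{"dx":0,"dy":0,"dz":0.01,"wx":0,"wy":0,"wz":0,"jaw":-1},{"dx":0,"dy":0,"dz":0.01,"wx":0,"wy":0,"wz":0,"jaw":-1},{"dx":0,"dy":0,"dz":0.01,"wx":0,"wy":0,"wz":0,"jaw":-1}]'; python3 -c "
from h import *
import cv2
plan([.5151,.0505,.160],95)
s=viewer.snapshot('side')[:,:,::-1]
cv2.imwrite('pics/a5.png',crop(s,215,130,50,45,12))"
```

```text
clock: 7.7
eef_pos: [0.5107, 0.1145, 0.1444]
tool_rot: [2.123, 2.312, 0.004]
ft_force: [0.4, -0.1, 8.1]
finger_gap: 0.192
finger_force: 25.0
d [-0.428 -0.007 -0.104] w [ 0.007  0.    -0.004] yaw 94.9 pos [0.5107 0.1145 0.1444] F [ 0.4 -0.1  8.1] gap 0.192 t 7.7 rot [2.123 2.312 0.004]
```

View pics/a5.png

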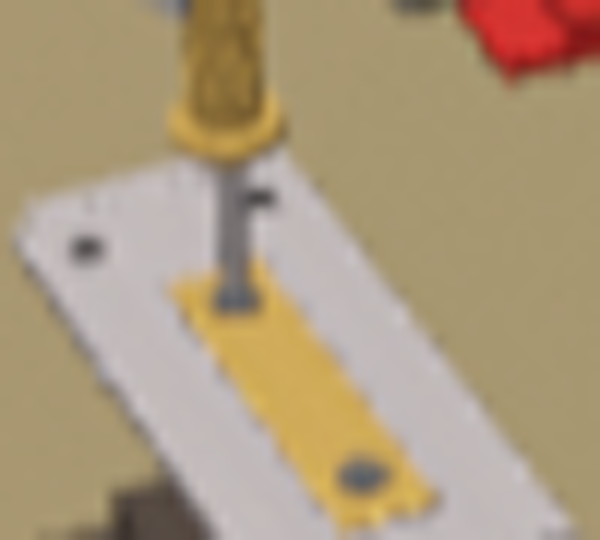

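```bash
python3 -m crank '[{"dx":0,"dy":0,"dz":-0.1,"wx":0,"wy":0,"wz":0,"jaw":-1},{"dx":-0.1,"dy":0,"dz":-0.1,"wx":0,"wy":0,"wz":0,"jaw":-1},{"dx":-0.25,"dy":0,"dz":-0.1,"wx":0,"wy":0,"wz":0,"jaw":-1},{"dx":-0.426,"dy":0,"dz":-0.1,"wx":0,"wy":0,"wz":0,"jaw":-1},{"dx":-0.426,"dy":0,"dz":-0.1,"wx":0,"wy":0,"wz":0,"jaw":-1},{"dx":-0.426,"dy":0,"dz":-0.1,"wx":0,"wy":0,"wz":0,"jaw":-1},{"dx":-0.426,"dy":0,"dz":-0.02,"wx":0,"wy":0,"wz":0,"jaw":-1},{"dx":-0.426,"dy":0,"dz":-0.01,"wx":0,"wy":0,"wz":0,"jaw":-1},{"dx":-0.426,"dy":0,"dz":-0.01,"wx":0,"wy":0,"wz":0,"jaw":-1}]'; python3 -c "
from h import *
plan([.5163,.0509,.1445],95)"
```

```text
clock: 8.65
eef_pos: [0.5152, 0.0515, 0.1444]
tool_rot: [2.123, 2.314, 0.001]
ft_force: [-1.0, -0.5, 5.1]
finger_gap: 0.187
finger_force: 25.0
d [-0.004  0.007 -0.   ] w [ 0.002  0.    -0.002] yaw 94.9 pos [0.5152 0.0515 0.1444] F [-1.  -0.5  5.1] gap 0.187 t 8.65 rot [2.123e+00 2.314e+00 1.000e-03]
```

```bash
python3 -m crank '[{"dx":0,"dy":0,"dz":0.01,"wx":0,"wy":0,"wz":0,"jaw":-1},{"dx":0,"dy":0,"dz":0.01,"wx":0,"wy":0,"wz":0,"jaw":-1},{"dx":0,"dy":0,"dz":0.01,"wx":0,"wy":0,"wz":0,"jaw":-1},{"dx":0,"dy":0,"dz":0.01,"wx":0,"wy":0,"wz":0,"jaw":-1},{"dx":0,"dy":0,"dz":0.01,"wx":0,"wy":0,"wz":0,"jaw":-1}]';  python3 -m crank '[{"dx":0,"dy":0,"dz":-0.2,"wx":0,"wy":0,"wz":0,"jaw":-1},{"dx":0,"dy":0,"dz":-0.4,"wx":0,"wy":0,"wz":0,"jaw":-1},{"dx":-0.2,"dy":0,"dz":-0.4,"wx":0,"wy":0,"wz":0,"jaw":-1},{"dx":-0.4,"dy":0,"dz":-0.4,"wx":0,"wy":0,"wz":0,"jaw":-1},{"dx":-0.6,"dy":0,"dz":-0.4,"wx":0,"wy":0,"wz":0,"jaw":-1},{"dx":-0.8,"dy":0,"dz":-0.4,"wx":0,"wy":0,"wz":0,"jaw":-1},{"dx":-1,"dy":0,"dz":-0.4,"wx":0,"wy":0,"wz":0,"jaw":-1},{"dx":-1,"dy":0,"dz":-0.4,"wx":0,"wy":0,"wz":0,"jaw":-1}]'; python3 -c "
from h import *
plan([.5135,-.2882,.204],95)"
```

```text
clock: 9.15
eef_pos: [0.5159, 0.0516, 0.1441]
tool_rot: [2.122, 2.314, 0.003]
ft_force: [-0.5, -1.1, 9.0]
finger_gap: 0.188
finger_force: 25.0
clock: 9.95
eef_pos: [0.5278, -0.1013, 0.2015]
tool_rot: [2.128, 2.311, -0.003]
ft_force: [0.1, 0.3, -1.9]
finger_gap: 0.185
finger_force: 25.0
d [-1.234 -0.198 -0.015] w [-0.003  0.003 -0.009] yaw 94.7 pos [ 0.5278 -0.1013  0.2015] F [ 0.1  0.3 -1.9] gap 0.185 t 9.95 rot [ 2.128  2.311 -0.003]
```

```bash
python3 -m crank '[{"dx":-0.2,"dy":-0.04,"dz":0,"wx":0,"wy":0,"wz":0,"jaw":-1},{"dx":-0.4,"dy":-0.08,"dz":0,"wx":0,"wy":0,"wz":0,"jaw":-1},{"dx":-0.6,"dy":-0.12,"dz":0,"wx":0,"wy":0,"wz":0,"jaw":-1},{"dx":-0.8,"dy":-0.16,"dz":0,"wx":0,"wy":0,"wz":0,"jaw":-1},{"dx":-1,"dy":-0.2,"dz":0,"wx":0,"wy":0,"wz":0,"jaw":-1},{"dx":-1,"dy":-0.2,"dz":0,"wx":0,"wy":0,"wz":0,"jaw":-1},{"dx":-1,"dy":-0.2,"dz":0,"wx":0,"wy":0,"wz":0,"jaw":-1}]'; python3 -c "
from h import *
plan([.5135,-.2882,.120],95)"
```

```text
clock: 10.65
eef_pos: [0.5104, -0.2494, 0.2018]
tool_rot: [-2.124, -2.312, -0.001]
ft_force: [-0.2, 0.1, -1.5]
finger_gap: 0.181
finger_force: 25.0
d [-0.261 -0.001  0.545] w [-0.002 -0.005 -0.005] yaw 94.9 pos [ 0.5104 -0.2494  0.2018] F [-0.2  0.1 -1.5] gap 0.181 t 10.65 rot [-2.124e+00 -2.312e+00 -1.000e-03]
```

```bash
python3 -m crank '[{"dx":-0.15,"dy":0,"dz":0,"wx":0,"wy":0,"wz":0,"jaw":-1},{"dx":-0.26,"dy":0,"dz":0.1,"wx":0,"wy":0,"wz":0,"jaw":-1},{"dx":-0.26,"dy":0,"dz":0.3,"wx":0,"wy":0,"wz":0,"jaw":-1},{"dx":-0.26,"dy":0,"dz":0.5,"wx":0,"wy":0,"wz":0,"jaw":-1},{"dx":-0.26,"dy":0,"dz":0.53,"wx":0,"wy":0,"wz":0,"jaw":-1},{"dx":-0.26,"dy":0,"dz":0.53,"wx":0,"wy":0,"wz":0,"jaw":-1},{"dx":-0.26,"dy":0,"dz":0.53,"wx":0,"wy":0,"wz":0,"jaw":-1}]'; python3 -c "
from h import *
import cv2
plan([.5135,-.2882,.065],95)
s=viewer.snapshot('side')[:,:,::-1]
cv2.imwrite('pics/a6.png',crop(s,250,200,100,100,6))"
```

```text
clock: 11.35
eef_pos: [0.5147, -0.2896, 0.1243]
tool_rot: [2.123, 2.313, 0.001]
ft_force: [0.4, -0.9, -0.8]
finger_gap: 0.186
finger_force: 25.0
d [ 0.01  -0.008  0.395] w [ 0.003  0.002 -0.003] yaw 94.9 pos [ 0.5147 -0.2896  0.1243] F [ 0.4 -0.9 -0.8] gap 0.186 t 11.35 rot [2.123e+00 2.313e+00 1.000e-03]
```

```bash
python3 -m crank '[{"dx":0.01,"dy":-0.007,"dz":0.08,"wx":0,"wy":0,"wz":0,"jaw":-1},{"dx":0.01,"dy":-0.007,"dz":0.15,"wx":0,"wy":0,"wz":0,"jaw":-1},{"dx":0.01,"dy":-0.007,"dz":0.17,"wx":0,"wy":0,"wz":0,"jaw":-1},{"dx":0.01,"dy":-0.007,"dz":0.17,"wx":0,"wy":0,"wz":0,"jaw":-1}]'; python3 -c "
from h import *
plan([.5135,-.2882,.065],95)"
```

```text
clock: 11.8
eef_pos: [0.512, -0.2878, 0.0969]
tool_rot: [-2.124, -2.312, 0.0]
ft_force: [-0.2, 0.0, -1.5]
finger_gap: 0.187
finger_force: 25.0
d [-0.004  0.01   0.213] w [-0.003 -0.002 -0.005] yaw 94.9 pos [ 0.512  -0.2878  0.0969] F [-0.2  0.  -1.5] gap 0.187 t 11.8 rot [-2.124 -2.312  0.   ]
```

```bash
python3 -m crank '[{"dx":-0.003,"dy":0.008,"dz":0.08,"wx":0,"wy":0,"wz":0,"jaw":-1},{"dx":-0.003,"dy":0.008,"dz":0.15,"wx":0,"wy":0,"wz":0,"jaw":-1},{"dx":-0.003,"dy":0.008,"dz":0.19,"wx":0,"wy":0,"wz":0,"jaw":-1},{"dx":-0.003,"dy":0.008,"dz":0.205,"wx":0,"wy":0,"wz":0,"jaw":-1},{"dx":-0.003,"dy":0.008,"dz":0.21,"wx":0,"wy":0,"wz":0,"jaw":-1}]'; python3 -c "
from h import *
plan([.5135,-.2882,.064],95)"
```

```text
clock: 12.3
eef_pos: [0.5137, -0.2884, 0.0658]
tool_rot: [-2.125, -2.313, 0.0]
ft_force: [-1.8, -0.2, -0.5]
finger_gap: 0.189
finger_force: 25.0
d [ 0.001 -0.001  0.012] w [-0.001 -0.001 -0.005] yaw 94.9 pos [ 0.5137 -0.2884  0.0658] F [-1.8 -0.2 -0.5] gap 0.189 t 12.3 rot [-2.125 -2.313  0.   ]
```

```bash
python3 -m crank '[{"dx":0,"dy":0,"dz":0.005,"wx":0,"wy":0,"wz":0,"jaw":-1},{"dx":0,"dy":0,"dz":0.005,"wx":0,"wy":0,"wz":0,"jaw":0},{"dx":0,"dy":0,"dz":0.005,"wx":0,"wy":0,"wz":0,"jaw":0},{"dx":0,"dy":0,"dz":0.005,"wx":0,"wy":0,"wz":0,"jaw":0},{"dx":0,"dy":0,"dz":0.005,"wx":0,"wy":0,"wz":0,"jaw":0},{"dx":0,"dy":0,"dz":0.005,"wx":0,"wy":0,"wz":0,"jaw":0},{"dx":0,"dy":0,"dz":0.005,"wx":0,"wy":0,"wz":0,"jaw":0},{"dx":0,"dy":0,"dz":0.005,"wx":0,"wy":0,"wz":0,"jaw":0}]'; python3 -m crank '[{"dx":0,"dy":0,"dz":-0.2,"wx":0,"wy":0,"wz":0,"jaw":0},{"dx":0,"dy":0,"dz":-0.5,"wx":0,"wy":0,"wz":0,"jaw":0},{"dx":0,"dy":0,"dz":-0.8,"wx":0,"wy":0,"wz":0,"jaw":1},{"dx":0,"dy":0,"dz":-0.9,"wx":0,"wy":0,"wz":0,"jaw":1},{"dx":0.2,"dy":0,"dz":-0.9,"wx":0,"wy":0,"wz":0,"jaw":1},{"dx":0.4,"dy":0,"dz":-0.9,"wx":0,"wy":0,"wz":0,"jaw":1},{"dx":0.6,"dy":0,"dz":-0.9,"wx":0,"wy":0,"wz":0,"jaw":1},{"dx":0.8,"dy":0,"dz":-0.9,"wx":0,"wy":0,"wz":0,"jaw":1},{"dx":1,"dy":0,"dz":-0.9,"wx":0,"wy":0,"wz":0,"jaw":1},{"dx":1,"dy":0,"dz":-0.9,"wx":0,"wy":0,"wz":0,"jaw":1}]'; python3 -c "
from h import *
import cv2
plan([.5266,-.069,.160],95)
s=viewer.snapshot('side')[:,:,::-1];t=viewer.snapshot('top')[:,:,::-1]
cv2.imwrite('raw_s2.png',s);cv2.imwrite('raw_t2.png',t)
def blob(im,lo,hi,box):
    x0,y0,x1,y1=box;c=cv2.cvtColor(im[y0:y1,x0:x1],cv2.COLOR_BGR2HSV);m=cv2.inRange(c,lo,hi);M=cv2.moments(m,True);return M['m00'],(M['m10']/max(M['m00'],1)+x0,M['m01']/max(M['m00'],1)+y0)
for n in('side','top'):
  b=(295,255,322,300) if n=='side' else (355,190,380,212)
  for f in(cv2.imread('raw_%s.png'%n),s if n=='side' else t): print(n,blob(f,(18,120,90),(30,255,255),b),blob(f,(0,0,130),(180,50,255),b))
"
```

```text
clock: 13.1
eef_pos: [0.5139, -0.2885, 0.0656]
tool_rot: [2.125, 2.314, -0.0]
ft_force: [-0.6, 0.4, 0.3]
finger_gap: 0.501
finger_force: 0.0
clock: 14.1
eef_pos: [0.5003, -0.1357, 0.2008]
tool_rot: [-2.12, -2.316, -0.002]
ft_force: [-0.2, -0.5, -0.0]
finger_gap: 0.998
finger_force: 0.0
d [0.427 0.214 0.273] w [-0.    -0.003  0.002] yaw 95.1 pos [ 0.5003 -0.1357  0.2008] F [-0.2 -0.5 -0. ] gap 0.998 t 14.1 rot [-2.120e+00 -2.316e+00 -2.000e-03]
side (241.0, (303.7427385892116, 282.2780082987552)) (82.0, (306.0487804878049, 264.0365853658537))
side (241.0, (304.67634854771785, 282.2863070539419)) (78.0, (307.2307692307692, 264.7051282051282))
top (47.0, (362.5744680851064, 202.89361702127658)) (24.0, (369.4166666666667, 201.66666666666666))
top (0.0, (355.0, 190.0)) (497.0, (365.95975855130786, 200.61770623742456))
```

```bash
python3 -m crank '[{"dx":0.2,"dy":0.1,"dz":0,"wx":0,"wy":0,"wz":0,"jaw":1},{"dx":0.42,"dy":0.21,"dz":0.1,"wx":0,"wy":0,"wz":0,"jaw":1},{"dx":0.427,"dy":0.212,"dz":0.3,"wx":0,"wy":0,"wz":0,"jaw":1},{"dx":0.427,"dy":0.212,"dz":0.5,"wx":0,"wy":0,"wz":0,"jaw":1},{"dx":0.427,"dy":0.212,"dz":0.5,"wx":0,"wy":0,"wz":0,"jaw":1},{"dx":0.427,"dy":0.212,"dz":0.5,"wx":0,"wy":0,"wz":0,"jaw":1}]'; python3 -c "
from h import *
print(bot.pinch_z)
plan([.5259,-.0692,.054],95)"
```

```text
clock: 14.8
eef_pos: [0.5277, -0.0736, 0.1256]
tool_rot: [-2.126, -2.312, 0.001]
ft_force: [-0.5, -0.4, 0.6]
finger_gap: 1.001
finger_force: 0.0
0.0188
d [ 0.03  -0.009  0.477] w [-0.001  0.001 -0.007] yaw 94.8 pos [ 0.5277 -0.0736  0.1256] F [-0.5 -0.4  0.6] gap 1.001 t 14.8 rot [-2.126e+00 -2.312e+00  1.000e-03]
```

```bash
python3 -m crank '[{"dx":0.03,"dy":-0.009,"dz":0,"wx":0,"wy":0,"wz":0,"jaw":1},{"dx":0.03,"dy":-0.009,"dz":0.15,"wx":0,"wy":0,"wz":0,"jaw":1},{"dx":0.03,"dy":-0.009,"dz":0.3,"wx":0,"wy":0,"wz":0,"jaw":1},{"dx":0.03,"dy":-0.009,"dz":0.4,"wx":0,"wy":0,"wz":0,"jaw":1},{"dx":0.03,"dy":-0.009,"dz":0.475,"wx":0,"wy":0,"wz":0,"jaw":1},{"dx":0.03,"dy":-0.009,"dz":0.475,"wx":0,"wy":0,"wz":0,"jaw":1},{"dx":0.03,"dy":-0.009,"dz":0.475,"wx":0,"wy":0,"wz":0,"jaw":1}]'; python3 -c "
from h import *
plan([.5259,-.0692,.054],95)"
```

```text
clock: 15.5
eef_pos: [0.5265, -0.0685, 0.0553]
tool_rot: [2.124, 2.312, 0.001]
ft_force: [-0.5, -0.5, 1.2]
finger_gap: 1.002
finger_force: 0.0
d [-0.005 -0.005  0.008] w [ 0.003  0.001 -0.005] yaw 94.9 pos [ 0.5265 -0.0685  0.0553] F [-0.5 -0.5  1.2] gap 1.002 t 15.5 rot [2.124e+00 2.312e+00 1.000e-03]
```

```bash
python3 -m crank '[{"dx":0,"dy":-0.003,"dz":0.0,"wx":0,"wy":0,"wz":0,"jaw":-1},{"dx":0,"dy":-0.003,"dz":0.0,"wx":0,"wy":0,"wz":0,"jaw":-1},{"dx":0,"dy":-0.003,"dz":0.0,"wx":0,"wy":0,"wz":0,"jaw":-1},{"dx":0,"dy":-0.003,"dz":0.0,"wx":0,"wy":0,"wz":0,"jaw":-1},{"dx":0,"dy":-0.003,"dz":0.0,"wx":0,"wy":0,"wz":0,"jaw":-1},{"dx":0,"dy":-0.003,"dz":0.0,"wx":0,"wy":0,"wz":0,"jaw":-1}]' 10; python3 -m crank '[{"dx":0,"dy":0,"dz":0.0,"wx":0,"wy":0,"wz":0,"jaw":-1},{"dx":0,"dy":0,"dz":0.0,"wx":0,"wy":0,"wz":0,"jaw":-1},{"dx":0,"dy":0,"dz":0.0,"wx":0,"wy":0,"wz":0,"jaw":-1}]' 45; python3 -c "
from h import *
plan([.5259,-.0692,.054],95)"
```

```text
clock: 16.1
eef_pos: [0.5259, -0.0683, 0.0547]
tool_rot: [2.124, 2.313, 0.001]
ft_force: [0.9, 0.2, 2.1]
finger_gap: 0.682
finger_force: 10.0
clock: 16.4
eef_pos: [0.5259, -0.0684, 0.0547]
tool_rot: [2.124, 2.313, 0.001]
ft_force: [1.9, -0.0, 3.6]
finger_gap: 0.675
finger_force: 45.0
d [-0.006 -0.001  0.005] w [ 0.003  0.001 -0.005] yaw 94.9 pos [ 0.5259 -0.0684  0.0547] F [ 1.9 -0.   3.6] gap 0.675 t 16.4 rot [2.124e+00 2.313e+00 1.000e-03]
```

```bash
python3 - <<'E'
from h import *
import cv2
a=np.radians(94.7);u=np.array([np.cos(a),np.sin(a)]);v=np.array([-u[1],u[0]]);c=np.array([.5180,.0490])
im={n:cv2.GaussianBlur(cv2.imread(f"raw_{n}.png",0),(0,0),.6).astype(np.float32) for n in("top","side")}
def prof(n,l,z,s):
    q=np.array([proj(n,[*(c+si*u+l*v),z]) for si in s]).astype(np.float32)
    return cv2.remap(im[n],q[:,0].reshape(1,-1),q[:,1].reshape(1,-1),cv2.INTER_LINEAR)[0]
s=np.arange(-.12,-.08,.002)
print((s*1e3).astype(int))
for l in(-.03,-.02,.02,.03):print("side",l,prof("side",l,0,s).astype(int))
for l in(.037,.034):print("top-",l,prof("top",l,0.004,s).astype(int))
s=-s[::-1]
print((s*1e3).astype(int))
for l in(.038,.036,-.038,-.036):print("top+",l,prof("top",l,0.004,s).astype(int))
# line along plate axis, line at z=.086, lateral offsets from plate axis, s measured from rail centre
s=np.arange(-.044,-.024,.001);print((s*1e3).astype(int))
for n in im:
  for l in(-.02,0,.02):print(n,l,prof(n,l,.086,s).astype(int))
E
```

```text
[-120 -118 -115 -113 -111 -109 -107 -105 -103 -101  -99  -97  -95  -93
  -91  -89  -87  -85  -83  -81]
side -0.03 [154 154 154 154 154 154 154 154 148 137 109  83  64  55  60  66  68  69
  71  71]
side -0.02 [154 154 154 154 154 154 153 153 148 136 116  90  64  45  39  40  48  58
  65  70]
side 0.02 [154 154 154 154 154 154 154 154 151 140 121  90  59  49  47  53  58  58
  60  61]
side 0.03 [154 154 154 154 154 154 154 154 151 145 120  92  66  57  63  69  75  76
  77  77]
top- 0.037 [111 111 112 112 112 112 112 110 107 100  90  79  71  67  65  65  65  66
  68  69]
top- 0.034 [114 115 116 118 118 119 119 116 112 105  94  83  74  71  70  69  71  72
  74  76]
[ 81  83  85  87  89  91  93  95  97  99 101 103 105 107 109 111 113 115
 118 120]
top+ 0.038 [ 81  80  80  81  81  82  84  87  93  99 105 109 112 112 113 113 114 113
 112 112]
top+ 0.036 [ 82  80  78  78  77  77  80  84  92 100 108 113 116 117 118 119 119 118
 117 115]
top+ -0.038 [ 94  94  95  97  99 102 103 105 107 111 115 118 120 120 120 119 117 116
 114 113]
top+ -0.036 [106 106 106 109 111 114 116 118 120 122 125 127 128 128 127 125 123 120
 118 116]
[-44 -43 -41 -40 -39 -38 -37 -36 -35 -34 -33 -32 -31 -30 -29 -28 -27 -26
 -25 -24]
top -0.02 [144 144 144 144 143 141 138 135 131 127 125 124 124 128 131 135 138 141
 142 143]
top 0 [145 145 144 143 142 140 135 131 127 123 119 120 122 124 129 133 137 138
 140 142]
top 0.02 [143 142 141 140 138 136 133 129 124 119 119 118 119 124 129 133 136 140
 141 142]
side -0.02 [191 191 190 190 189 188 184 178 173 167 164 163 162 163 168 174 179 185
 187 188]
side 0 [192 192 191 191 189 187 185 182 176 170 163 158 160 162 166 170 176 181
 185 189]
side 0.02 [190 189 189 188 187 184 179 174 168 163 160 157 155 158 165 171 178 183
 185 187]
```

```bash
python3 -m crank '[{"dx":0.05,"dy":0,"dz":0,"wx":0,"wy":0,"wz":0,"jaw":-1},{"dx":0.12,"dy":0,"dz":0,"wx":0,"wy":0,"wz":0,"jaw":-1},{"dx":0.19,"dy":0,"dz":0,"wx":0,"wy":0,"wz":0,"jaw":-1},{"dx":0.26,"dy":0,"dz":0,"wx":0,"wy":0,"wz":0,"jaw":-1},{"dx":0.33,"dy":0,"dz":0,"wx":0,"wy":0,"wz":0,"jaw":-1},{"dx":0.4,"dy":0,"dz":0,"wx":0,"wy":0,"wz":0,"jaw":-1},{"dx":0.4,"dy":0,"dz":0,"wx":0,"wy":0,"wz":0,"jaw":-1},{"dx":0.4,"dy":0,"dz":0,"wx":0,"wy":0,"wz":0,"jaw":-1}]' 50; python3 -c "
from h import *
u=np.array([-.082,.9966,0])
plan(np.array([.5259,-.0684,.0547])+.133*u,95)"
```

```text
clock: 17.2
eef_pos: [0.5202, -0.0084, 0.0547]
tool_rot: [2.124, 2.314, 0.0]
ft_force: [0.1, -1.4, 5.7]
finger_gap: 0.673
finger_force: 50.0
d [ 0.485  0.007 -0.   ] w [ 0.001  0.001 -0.004] yaw 94.9 pos [ 0.5202 -0.0084  0.0547] F [ 0.1 -1.4  5.7] gap 0.673 t 17.2 rot [2.124 2.314 0.   ]
```

```bash
python3 -m crank '[{"dx":0.06,"dy":0,"dz":0,"wx":0,"wy":0,"wz":0,"jaw":-1},{"dx":0.13,"dy":0.002,"dz":0,"wx":0,"wy":0,"wz":0,"jaw":-1},{"dx":0.2,"dy":0.003,"dz":0,"wx":0,"wy":0,"wz":0,"jaw":-1},{"dx":0.27,"dy":0.004,"dz":0,"wx":0,"wy":0,"wz":0,"jaw":-1},{"dx":0.34,"dy":0.005,"dz":0,"wx":0,"wy":0,"wz":0,"jaw":-1},{"dx":0.4,"dy":0.005,"dz":0,"wx":0,"wy":0,"wz":0,"jaw":-1},{"dx":0.44,"dy":0.005,"dz":0,"wx":0,"wy":0,"wz":0,"jaw":-1},{"dx":0.47,"dy":0.005,"dz":0,"wx":0,"wy":0,"wz":0,"jaw":-1},{"dx":0.485,"dy":0.005,"dz":0,"wx":0,"wy":0,"wz":0,"jaw":-1},{"dx":0.485,"dy":0.005,"dz":0,"wx":0,"wy":0,"wz":0,"jaw":-1},{"dx":0.485,"dy":0.005,"dz":0,"wx":0,"wy":0,"wz":0,"jaw":-1}]'; python3 -c "
from h import *
import cv2
u=np.array([-.082,.9966,0])
plan(np.array([.5259,-.0684,.0547])+.133*u,95)
s=viewer.snapshot('side')[:,:,::-1];t=viewer.snapshot('top')[:,:,::-1]
cv2.imwrite('raw_s3.png',s);cv2.imwrite('raw_t3.png',t)
cv2.imwrite('pics/end.png',np.hstack([crop(s,180,80,80,120,5),crop(t,150,150,80,120,5)]))"
```

```text
clock: 18.3
eef_pos: [0.5151, 0.0622, 0.0547]
tool_rot: [2.122, 2.313, -0.003]
ft_force: [0.8, -5.1, 5.2]
finger_gap: 0.666
finger_force: 50.0
d [ 0.013  0.    -0.   ] w [ 0.001  0.007 -0.003] yaw 94.9 pos [0.5151 0.0622 0.0547] F [ 0.8 -5.1  5.2] gap 0.666 t 18.3 rot [ 2.122  2.313 -0.003]
```

View pics/end.png

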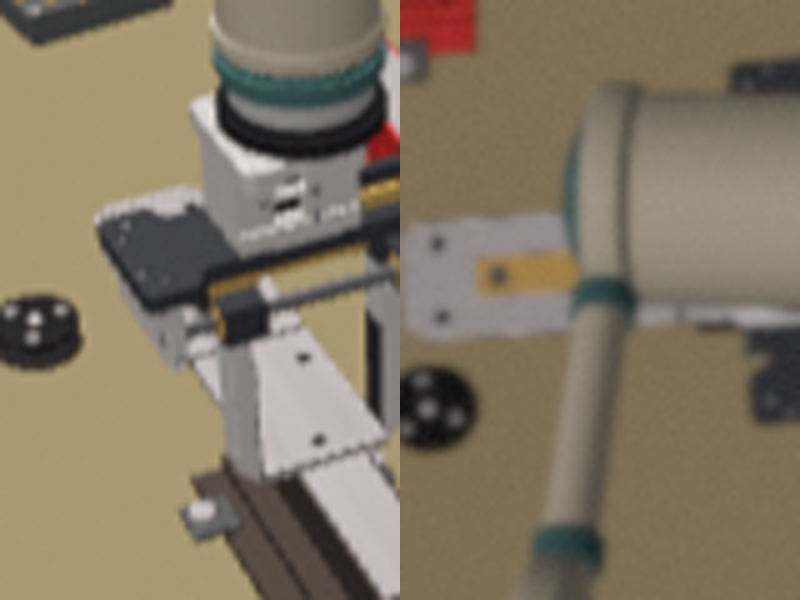

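```bash
python3 - <<'E'
from h import *
import cv2
u=np.array([-.082,.9966,0])
def cen(f,u0,v0,r=4):
    im=cv2.imread(f,0)[v0-r:v0+r+1,u0-r:u0+r+1].astype(float); w=np.clip(np.percentile(im,60)-im-12,0,None)
    Y,X=np.mgrid[-r:r+1,-r:r+1]; return u0+(w*X).sum()/w.sum(),v0+(w*Y).sum()/w.sum()
def d(n,a,b,z):
    p=ray(n,*a,z);q=ray(n,*b,z);print(n,a,b,p.round(4),q.round(4),"along",(q-p)@u)
d("side",cen("raw_side.png",268,201),cen("raw_s3.png",243,168),.086)
d("side",cen("raw_side.png",248,187),cen("raw_s3.png",240,151),.086)  # holes
d("top",cen("raw_top.png",217,201,3),cen("raw_t3.png",169,205,3),.0895)
d("top",cen("raw_top.png",205,195,3),cen("raw_t3.png",157,198,3),.086)
d("top",cen("raw_top.png",206,210,3),cen("raw_t3.png",158,213,3),.086)
plan([0,0,0])
E
```

```text
side (np.float64(268.59240506329115), np.float64(202.08354430379748)) (np.float64(243.76477832512316), np.float64(169.47413793103448)) [ 0.5276 -0.0745  0.086 ] [0.5137 0.0524 0.086 ] along 0.12755557761868666
side (np.float64(247.20504201680671), np.float64(187.32773109243698)) (np.float64(240.780198019802), np.float64(150.3128712871287)) [ 0.4997 -0.0112  0.086 ] [0.532  0.1271 0.086 ] along 0.1351739548692887
top (np.float64(217.36279069767443), np.float64(201.4139534883721)) (np.float64(169.26860564585115), np.float64(204.8109495295124)) [0.5105 0.1119 0.0895] [0.4996 0.2428 0.0895] along 0.13137451320710883
top (np.float64(204.72602739726028), np.float64(195.20091324200914)) (np.float64(157.02333931777378), np.float64(198.24326750448833)) [0.5272 0.1471 0.086 ] [0.5173 0.2777 0.086 ] along 0.13094982619008896
top (np.float64(205.81069958847738), np.float64(209.80658436213992)) (np.float64(158.0091743119266), np.float64(212.96330275229357)) [0.4874 0.1433 0.086 ] [0.4771 0.2739 0.086 ] along 0.13093951407108287
d [-0.118 -3.457  0.363] w [0.001 0.006 0.   ] yaw 94.9 pos [0.5151 0.0622 0.0547] F [ 0.9 -5.5  4.5] gap 0.673 t 18.4 rot [ 2.122  2.313 -0.003]
```

```bash
python3 -m crank '[{"dx":0.005,"dy":0,"dz":0,"wx":0,"wy":0,"wz":0,"jaw":-1},{"dx":0.01,"dy":0,"dz":0,"wx":0,"wy":0,"wz":0,"jaw":-1},{"dx":0.013,"dy":0,"dz":0,"wx":0,"wy":0,"wz":0,"jaw":-1},{"dx":0.013,"dy":0,"dz":0,"wx":0,"wy":0,"wz":0,"jaw":-1},{"dx":0.013,"dy":0,"dz":0,"wx":0,"wy":0,"wz":0,"jaw":-1},{"dx":0.013,"dy":0,"dz":0,"wx":0,"wy":0,"wz":0,"jaw":-1},{"dx":0.013,"dy":0,"dz":0,"wx":0,"wy":0,"wz":0,"jaw":-1}]'; python3 - <<'E'
from h import *
import cv2
t=viewer.snapshot('top')[:,:,::-1];cv2.imwrite('raw_t4.png',t);cv2.imwrite('raw_s4.png',viewer.snapshot('side')[:,:,::-1])
u=np.array([-.082,.9966,0])
def cen(f,u0,v0,r=3):
    im=cv2.imread(f,0)[v0-r:v0+r+1,u0-r:u0+r+1].astype(float); w=np.clip(np.percentile(im,60)-im-12,0,None)
    Y,X=np.mgrid[-r:r+1,-r:r+1]; return u0+(w*X).sum()/w.sum(),v0+(w*Y).sum()/w.sum()
for a,b,z in(((217,201),(168,205),.0895),((205,195),(156,198),.086),((206,210),(157,213),.086)):
    print((ray('top',*cen('raw_t4.png',*b),z)-ray('top',*cen('raw_top.png',*a),z))@u)
s=bot.sense();print(s["eef_pos"],s["ft_force"],s["tool_rot"],s["finger_force"],s["clock"])
# punch check
for f in("raw_side.png","raw_s4.png"):
    c=cv2.cvtColor(cv2.imread(f)[255:300,295:322],cv2.COLOR_BGR2HSV)
    for lo,hi in(((18,120,90),(30,255,255)),((0,0,130),(180,50,255))):
        M=cv2.moments(cv2.inRange(c,lo,hi),True);print(f,M["m00"],M["m10"]/M["m00"],M["m01"]/M["m00"])
E
```

```text
clock: 19.1
eef_pos: [0.515, 0.0634, 0.0547]
tool_rot: [2.122, 2.312, -0.004]
ft_force: [1.5, -7.2, 5.6]
finger_gap: 0.671
finger_force: 50.0
0.1325022302301941
0.1320385042775809
0.13272635394771773
[0.51499121 0.0634224  0.05468081] [ 0.49124493 -7.35846224  4.43431257] [ 2.12158043  2.31226437 -0.00424537] 50.001007318496704 19.2
raw_side.png 241.0 8.742738589211617 27.278008298755186
raw_side.png 82.0 11.048780487804878 9.036585365853659
raw_s4.png 242.0 9.611570247933884 27.260330578512395
raw_s4.png 76.0 12.276315789473685 9.631578947368421
```

```bash
python3 -c "
from rig import bot
print(bot.job_done())"
```

```text
the job is handed in; nothing more can be done
None
```

I handed the job in at about 19 s: both rivets punched in order with about 8–10 N, the punch back in its hole, and the plate slid out about 132.4 mm, still gripped. By my measurements the line is within about 1–2 mm of the rail's end. The hand-in gave no pass or fail result.

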